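# Raise the stirrer barrier in front of the squat jar

### The arm

A 6-joint arm with a two-finger parallel gripper is mounted at the origin on the work surface. World frame = base frame: x ahead of the robot, y to its left, z up, the work surface at z = 0. Lengths are in m, angles in rad, forces in N, time in s.
With the tool pointing down it reaches from about 0.25 to 0.775 m from the base axis. Payload 4 kg.
Tool frame: the origin (TCP) lies at the centre of the arm's flange, where the gripper is bolted on; the fingertips stand 199 mm ahead of it and the grasp point (between the pads) lies 180 mm ahead of it (robot.tcp_to_tips is the z of the fingertips in the tool frame, in m); z points along the fingers, y is the line along which they close (so a half turn about z gives the same grasp; the last joint's range is limited). The gripper opens to 94 mm and grips with 3 to 60 N. Pads are 16 mm wide; open, the fingers measure 119 mm over their backs; the gripper's body (75 mm by 177 mm) begins 78 mm behind the grasp point.
Start: joints at [1.076, 0.087, 1.371, -0, 1.684, -0.103], TCP at [0.21, 0.508, 0.405] pointing down, gripper open.
Joint ranges: [-3.1, 3.1], [-0.76, 2.03], [0.27, 2.55], [-1.08, 4.22], [0.17, 2.65], [-2.57, 2.57]. Speed limits (rad/s): [2.79, 2.79, 3.14, 3.14, 3.14, 3.14].

### API

Orientations are given as [roll, pitch, yaw] about the fixed x, y, z axes, in that order (R = Rz(yaw) Ry(pitch) Rx(roll)).
In Python, from bench import robot gives the robot as it stands.
- The arm moves only by the tool play_rows, never from a script. Its arguments are lists of equal length, an entry for each row: "translation": the shift along the tool's x, y, z scaled (see below), a list of three; "twist": the turn, a rotation vector about the tool's x, y, z scaled (see below), a list of three; "gripper": the opening, from -1 (shut) to 1 (fully open). A call has 1 to 8 rows; each row shifts and turns the commanded pose from where the row before left it, along the tool's axes as they then stand; what a row does not reach is not made up. The controller multiplies each number of a shift by 0.04 m and each number of a turn by 0.1 rad. A row lasts 1/10 s, in which the tool goes at most 50 mm and 8.59 degrees, less where a joint would pass 70% of its speed; a pose out of reach is approached as far as the arm can. A call with a number of a shift or a turn outside -1 to 1 is refused whole. A call with a gripper value outside its range is refused whole. The fingers move at their own pace and stop on an object; the grip force is fixed at half the most. Time passes only in rows, so rows that do not move let the fingers close. It gives the time, the measured TCP pose, the force, the opening and the grip force at its end, in the units of the state.
- robot.get_obs(): the state, without advancing time (a new reading comes with each control period).
- robot.snapshot(name): name is "scene" or "top"; returns the picture (400x640x3 uint8, red, green, blue); there is no depth.
- robot.camera_model(name): a dict with "camera_matrix" (3x3 intrinsics, pixels), "rvec" (rotation vector, rad) and "tvec" (3), from world to camera coordinates, as OpenCV has them. Camera axes: x right, y down, z forward; pixel columns grow to the right and rows downward; lengths in m; the calibration is good to about 2 mm. A picture is of the moment at which its call begins. camera_model takes no time and is no camera call.
- robot.close_job(): hands the job in; it is judged then, once.
Trained networks look in the newest picture that a camera, given by its name, has taken for a name from the list of things; names that differ only in an ending like _2 or _b are one class to them, and where a whole thing is asked for, a point or a joint stands for the part that bears it (a point fixed in the world has none). Each returns a list of dicts, best first, with "score" (0 to 1); they miss things now and then, are a little off and sometimes report something else, mostly with a low value. They report only what shows in the picture. A call takes as long as a camera call. They do not tell look-alikes from the thing itself.
- robot.recognise(name, camera): "centre" ([x, y, z] in m, in world coordinates, good to about 4 mm: the middle of the surface that is visible of it).
- robot.spot_point(name, camera): "centre" ([x, y, z] in m, in world coordinates, good to about 4 mm: a listed point, or the origin of a listed thing).
The state is a dict: "time": time; "joint_positions": joint angles; "qvel": joint speeds; "joint_torque": joint torques, N m; "tool_pos": TCP position; "ee_rot": TCP orientation; "wrist_force": force on the tool from outside, world axes, zero at the start; "wrist_torque": the same for the moment, N m; "width": finger opening in m; "finger_force": force on a finger pad.
Only numpy, scipy, OpenCV 4.12 (cv2) and the standard library are available. Lean on these libraries where they do the work, as an engineer would, in place of code of your own. Each camera call takes 0.05 s, during which the arm holds its last target. There are 200 camera calls.

### The job

On the stirrer station that carries the squat wide jar, gently push the counterweighted barrier bar up past its balance point, without gripping it, so that it swings over and stays raised by itself. Leave the other station's barrier down, and do not lift or knock the jar, the bottle or anything else on the bench.

Things in the scene. Friction and masses are not known exactly. Their poses are not given: they have to be found in the camera images.
- jar_station: white bench stirrer station, fixed to the bench: base 205 x 170 mm, platform top 58 mm above the bench, knob on its front. Origin on the bench under the platform's centre (below the load); +x points from its front to its rear hinge, +z up. Its base reaches from x -85 to +120 mm. It carries the squat jar.
- bottle_station: white bench stirrer station, fixed to the bench: base 205 x 170 mm, platform top 58 mm above the bench, knob on its front. Origin on the bench under the platform's centre (below the load); +x points from its front to its rear hinge, +z up. Its base reaches from x -85 to +120 mm. It carries the slim bottle. Same make as the other station; either may stand left or right.
- jar_crossbar (a point): middle of the barrier's front crossbar, station with the squat jar: level bar, 150 mm long, in a freely turning grey sleeve 16 mm thick; when down 145 mm above the bench and 15 mm before the base, free space below. Two side bars 190 mm long, 12 mm thick, run back from its ends past the load to a hinge; counterweights on cranked tails behind the hinge.
- jar_hinge (a point): middle of the hinge axis of that barrier, fixed on the station 90 mm behind its origin and 145 mm above the bench; the axis runs along the station's y and the crossbar moves on a circle of 190 mm radius about it
- jar_barrier (a joint): angle of the barrier, station with the squat jar, rad: 0 = down and level on its stop; grows as the crossbar rises up and back over the load; 1.5 = nearly upright at its rear stop. Balances at about 1.1: let go below, it falls shut; above, its counterweights carry it to the rear stop and it stays. Lifting takes about 2 N at the crossbar at first, less further up.
- bottle_crossbar (a point): middle of the barrier's front crossbar, station with the slim bottle: level bar, 150 mm long, in a freely turning grey sleeve 16 mm thick; when down 145 mm above the bench and 15 mm before the base, free space below. Two side bars 190 mm long, 12 mm thick, run back from its ends past the load to a hinge; counterweights on cranked tails behind the hinge.
- bottle_hinge (a point): middle of the hinge axis of that barrier, fixed on the station 90 mm behind its origin and 145 mm above the bench; the axis runs along the station's y and the crossbar moves on a circle of 190 mm radius about it
- bottle_barrier (a joint): angle of the barrier, station with the slim bottle, rad: 0 = down and level on its stop; grows as the crossbar rises up and back over the load; 1.5 = nearly upright at its rear stop. Balances at about 1.1: let go below, it falls shut; above, its counterweights carry it to the rear stop and it stays. Lifting takes about 2 N at the crossbar at first, less further up.
- jar: squat wide white jar, 90 mm wide, 85 mm tall, loose on its station's platform between the side bars; its top is 143 mm above the bench; origin at the centre of its underside
- bottle: slim white bottle, 48 mm wide, 125 mm tall, loose on its station's platform; its top is 183 mm above the bench; origin at the centre of its underside
- vial: bystander, loose, leave alone: small amber vial, 24 mm wide, 50 mm tall, standing in front between the stations; origin at the centre of its underside
- beaker: bystander, loose, leave alone: open glass beaker, 80 mm wide, 90 mm tall; origin at the centre of its underside
- flask: bystander, loose, leave alone: conical glass flask, 80 mm wide at the foot, 115 mm tall; origin at the centre of its underside
- tipbox: bystander, loose, leave alone: pipette tip box 120 x 80 x 55 mm; origin at the centre of its underside
- marker: bystander, loose, leave alone: black marker pen, 120 mm long, 14 mm thick, lying near the robot; origin at the centre of its underside
- spatula: bystander, loose, leave alone: lab spatula lying flat; origin under its middle
Not all that is in view belongs to the job. What is shaped like the bottle but purple is not meant. Leave any turquoise look-alike of the jar alone.

How it is judged:
By the outcome, as a careful person would: the job done as asked, in the order asked, and still so for the second after the job is handed in, with the robot touching nothing.
It also fails if it takes over 40 s, if anything falls off the work surface, if the arm or the gripper's body presses on something with over 40 N, if the wrist force passes 120 N, or if a joint passes its speed limit or range.

## Working session

There is one attempt and no reset: what is moved stays moved. The work goes in short steps, Python scripts to look and compute and a tool call to move; the robot and the scene stay as the last step left them, time stands still between calls to the robot, and variables do not carry over. Pictures are saved under pics/ and viewed, at most 10 in all, crops included, and the job is handed in when it is done.

Besides the shell and the picture viewer there is one more tool, called after "Call:" by a JSON object that holds its "fn" and its "kwargs". play_rows: Moves the arm, as the interface text tells. Its arguments: {"type":"object","properties":{"translation":{"type":"array","items":{"type":"array","items":{"type":"number","minimum":-1,"maximum":1}}},"twist":{"type":"array","items":{"type":"array","items":{"type":"number","minimum":-1,"maximum":1}}},"gripper":{"type":"array","items":{"type":"number"}}},"required":["translation","twist","gripper"]}

```bash
mkdir -p pics && python3 - <<'E'
from bench import robot
import cv2
for c in("scene","top"):
    cv2.imwrite(f"pics/{c}0.png",robot.snapshot(c)[:,:,::-1])
    for n in("jar_crossbar","jar_hinge","jar_station","bottle_station","jar","bottle","vial","beaker","flask"):
        print(c,n,[(d["centre"],round(d["score"],2)) for d in robot.spot_point(n,c)[:3]])
o=robot.get_obs();print(o["time"],o["tool_pos"],o["ee_rot"],o["width"])
E
```

```text
scene jar_crossbar [([0.4532, 0.1765, 0.147], 0.96)]
scene jar_hinge [([0.638, 0.2194, 0.1461], 0.69), ([0.3205, 0.3718, -0.0038], 0.51)]
scene jar_station [([0.5461, 0.194, 0.0017], 0.64), ([0.6352, 0.2189, 0.1442], 0.47)]
scene bottle_station [([0.6107, -0.1959, -0.0007], 0.6)]
scene jar [([0.5519, 0.2027, 0.0586], 0.77), ([0.6378, 0.4045, -0.0024], 0.64)]
scene bottle [([0.5964, -0.3686, -0.0029], 0.82), ([0.5931, -0.2013, 0.0549], 0.65)]
scene vial [([0.6087, -0.1958, 0.0007], 0.69), ([0.5018, -0.0092, -0.0014], 0.59), ([0.5942, -0.2039, 0.0554], 0.57)]
scene beaker [([0.5214, 0.4535, -0.0023], 0.72), ([0.3239, 0.3709, 0.0018], 0.69), ([0.4556, 0.1803, 0.1492], 0.38)]
scene flask [([0.5929, -0.4641, 0.0003], 0.92)]
top jar_crossbar [([0.4562, 0.1783, 0.1445], 0.64)]
top jar_hinge [([0.6364, 0.2193, 0.1419], 0.87)]
top jar_station [([0.5491, 0.1946, -0.0021], 0.93)]
top bottle_station [([0.5974, -0.1979, -0.0004], 0.77), ([0.5871, -0.4628, 0.0004], 0.45), ([0.5916, -0.2029, 0.0577], 0.19)]
top jar [([0.6397, 0.4042, -0.0015], 0.92), ([0.5546, 0.202, 0.0593], 0.68)]
top bottle [([0.5901, -0.2034, 0.0573], 0.94), ([0.6, -0.3691, -0.002], 0.92), ([0.5499, 0.1945, -0.0006], 0.63)]
top vial [([0.5032, -0.0068, -0.0009], 0.39)]
top beaker [([0.5203, 0.4535, 0.0], 0.76)]
top flask [([0.5871, -0.463, -0.001], 0.61), ([0.4537, 0.1788, 0.1446], 0.53)]
1.0 [0.21002428 0.50831104 0.40472074] [3.14149877e+00 2.65552716e-05 2.74977912e+00] 0.09374734906895958
```

View pics/scene0.png

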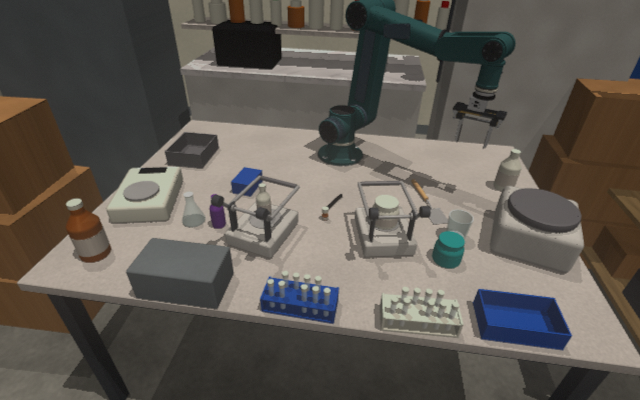

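View pics/top0.png

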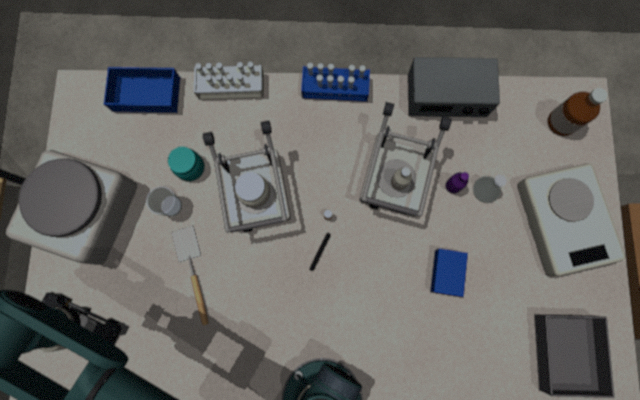

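The jar station is the one on the robot's left (top view, around pixel 252,190). Its crossbar is near (0.455, 0.178, 0.145) and its hinge near (0.637, 0.219). They measure 187 mm apart against the stated 190, and both heights agree. The turquoise and purple look-alikes stand clear of it.

Next I'll tilt the closed fingers 45° forward, with the closing axis along the bar, and go in front of and under the crossbar.

```bash
cat > h.py <<'E'
import numpy as np, sys
from scipy.spatial.transform import Rotation as R
from bench import robot
B=np.array([.4548,.1775,.145]); A=.224
sx=np.array([np.cos(A),np.sin(A),0]); zz=np.array([0,0,1.])
def pose(dx,dz,tilt=.785):
    """TCP offset from lowered bar along station x / z"""
    return B+dx*sx+dz*zz, R.from_euler('xyz',[np.pi,0,A+np.pi])*R.from_rotvec([0,-tilt,0])
def plan(p1,R1,n,p0=None,R0=None):
    o=robot.get_obs()
    if p0 is None: p0,R0=o["tool_pos"],R.from_euler('xyz',o["ee_rot"])
    w=(R0.inv()*R1).as_rotvec()/n; Rc=R0
    print("n",n,"twist",np.round(w/.1,3).tolist())
    T=[]
    for i in range(n):
        T.append(np.round(Rc.inv().apply((p1-p0)/n)/.04,2).tolist()); Rc=Rc*R.from_rotvec(w)
    print(T)
E
python3 - <<'E'
from h import *
p,r=pose(-.175,.15); print(p)
o=robot.get_obs()
pm=np.array([.32,.3,.40]); rm=R.from_euler('xyz',[np.pi,0,A+np.pi])
plan(pm,rm,8)
plan(p,r,10,pm,rm)
E
```

```text
[0.28417207 0.138627   0.295     ]
n 8 twist [0.0, 0.0, -0.77]
[[-0.57, -0.47, 0.01], [-0.53, -0.51, 0.01], [-0.49, -0.55, 0.01], [-0.44, -0.59, 0.01], [-0.4, -0.62, 0.01], [-0.35, -0.65, 0.01], [-0.3, -0.67, 0.01], [-0.24, -0.69, 0.01]]
n 10 twist [0.0, -0.785, 0.0]
[[0.18, -0.37, 0.26], [0.2, -0.37, 0.25], [0.22, -0.37, 0.23], [0.23, -0.37, 0.21], [0.25, -0.37, 0.2], [0.26, -0.37, 0.17], [0.28, -0.37, 0.15], [0.29, -0.37, 0.13], [0.3, -0.37, 0.11], [0.31, -0.37, 0.08]]
```

Call:
{"fn": "play_rows", "kwargs": {"translation": [[-0.57,-0.47,0.01],[-0.53,-0.51,0.01],[-0.49,-0.55,0.01],[-0.44,-0.59,0.01],[-0.4,-0.62,0.01],[-0.35,-0.65,0.01],[-0.3,-0.67,0.01],[-0.24,-0.69,0.01]], "twist": [[0,0,-0.77],[0,0,-0.77],[0,0,-0.77],[0,0,-0.77],[0,0,-0.77],[0,0,-0.77],[0,0,-0.77],[0,0,-0.77]], "gripper": [-1,-1,-1,-1,-1,-1,-1,-1]}}

```text
time: 1.8
tool_pos: [0.3206, 0.2991, 0.4016]
ee_rot: [3.141, 0.001, -2.914]
wrist_force: [-0.7, -0.8, 0.4]
width: 0.0337
finger_force: 0.0
```

Call:
{"fn": "play_rows", "kwargs": {"translation": [[0,0,0],[0,0,0],[0,0,0]], "twist": [[0,-0.8,0],[0,-0.8,0],[0,-0.8,0]], "gripper": [-1,-1,-1]}}

```text
time: 2.1
tool_pos: [0.3206, 0.2998, 0.4017]
ee_rot: [3.141, 0.244, -2.919]
wrist_force: [0.1, -0.3, -0.3]
width: 0.0093
finger_force: 0.0
```

```bash
python3 - <<'E'
from h import *
p,r=pose(-.175,.15)
o=robot.get_obs();print(o["time"],o["tool_pos"],o["ee_rot"],o["joint_positions"],o["width"])
plan(p,r,8)
E
```

```text
2.1 [0.32057544 0.29982442 0.40171429] [ 3.14120783  0.24351279 -2.91859516] [ 0.65779453 -0.23460423  1.6863354  -0.10192138  1.46860638 -1.13691238] 0.009343519008209665
n 8 twist [-0.0, -0.677, -0.001]
[[0.3, -0.47, 0.27], [0.31, -0.47, 0.25], [0.33, -0.47, 0.23], [0.34, -0.47, 0.2], [0.36, -0.47, 0.18], [0.37, -0.47, 0.16], [0.38, -0.47, 0.13], [0.39, -0.47, 0.1]]
```

Call:
{"fn": "play_rows", "kwargs": {"translation": [[0.3,-0.47,0.27],[0.31,-0.47,0.25],[0.33,-0.47,0.23],[0.34,-0.47,0.2],[0.36,-0.47,0.18],[0.37,-0.47,0.16],[0.38,-0.47,0.13],[0.39,-0.47,0.1]], "twist": [[0,-0.68,0],[0,-0.68,0],[0,-0.68,0],[0,-0.68,0],[0,-0.68,0],[0,-0.68,0],[0,-0.68,0],[0,-0.68,0]], "gripper": [-1,-1,-1,-1,-1,-1,-1,-1]}}

```text
time: 2.9
tool_pos: [0.2834, 0.1371, 0.2945]
ee_rot: [-3.141, 0.787, -2.916]
wrist_force: [-0.5, 0.0, -0.2]
width: 0.0006
finger_force: 0.0
```

```bash
python3 - <<'E'
from h import *
import cv2
p,r=pose(-.175,.085)
o=robot.get_obs();print(o["time"],o["tool_pos"],o["ee_rot"],o["joint_positions"],o["wrist_force"])
Rc=R.from_euler('xyz',o["ee_rot"]); tip=o["tool_pos"]+Rc.apply([0,0,.199]);print("tip rel bar",(tip-B)@sx,tip[2]-B[2],"lat",(tip-B)@np.array([-sx[1],sx[0],0]))
plan(p,r,4)
im=[]
for c,(x,y) in (("scene",(320,120)),("top",(170,120))):
    im.append(cv2.resize(robot.snapshot(c)[y:y+150,x:x+160,::-1],None,fx=2.5,fy=2.5))
cv2.imwrite("pics/a.png",np.hstack(im)[:600])
for c in("scene","top"): print([(d["centre"],d["score"]) for d in robot.spot_point("jar_crossbar",c)[:2]])
E
```

```text
2.9 [0.28338993 0.13713037 0.29452804] [-3.14097118  0.78713385 -2.91617687] [ 0.29385187 -0.72718852  2.26985177 -0.06751863  0.81413616 -1.47606087] [-0.46060872  0.0270718  -0.23680604]
tip rel bar -0.03513677032552716 0.009058263197924549 lat -0.0012096024432780121
n 4 twist [0.001, 0.005, 0.002]
[[0.28, 0.01, 0.29], [0.28, 0.01, 0.29], [0.28, 0.01, 0.29], [0.28, 0.01, 0.29]]
[([0.4528, 0.1803, 0.1441], 0.64)]
[([0.4568, 0.1789, 0.142], 0.75)]
```

View pics/a.png

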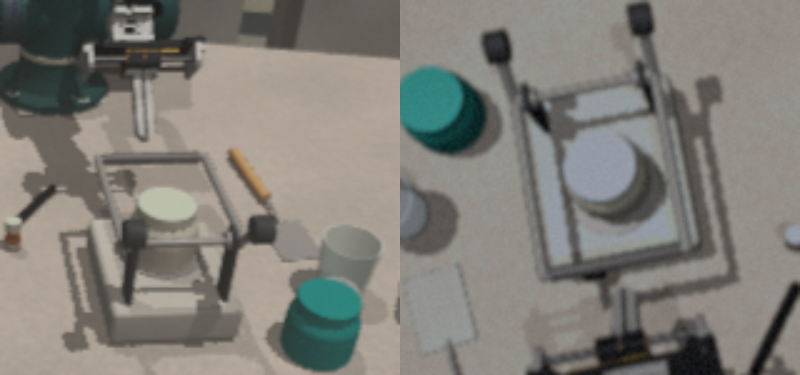

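The closed fingers stand in front of the crossbar, centred on it: tip at about (145,130) in the left crop, crossbar at about (155,158). Joint 2 is close to its limit, so I'll use a smaller tilt of 0.6 rad.

```bash
python3 - <<'E'
from h import *
def tipp(x,z,t=.6): return pose(x-.199*np.sin(t),z+.199*np.cos(t),t)
a=tipp(-.036,.01); b=tipp(-.036,-.055); c=tipp(-.012,-.055)
plan(*a,3); plan(*b,5,*a); plan(*c,3,*b)
E
```

```text
n 3 twist [-0.001, 0.615, -0.005]
[[-0.3, 0.01, 0.02], [-0.3, 0.01, 0.0], [-0.3, 0.01, -0.02]]
n 5 twist [0.0, 0.0, 0.0]
[[0.18, -0.0, 0.27], [0.18, -0.0, 0.27], [0.18, -0.0, 0.27], [0.18, -0.0, 0.27], [0.18, -0.0, 0.27]]
n 3 twist [0.0, 0.0, 0.0]
[[-0.17, -0.0, 0.11], [-0.17, -0.0, 0.11], [-0.17, -0.0, 0.11]]
```

Call:
{"fn": "play_rows", "kwargs": {"translation": [[-0.3,0.01,0.02],[-0.3,0.01,0],[-0.3,0.01,-0.02]], "twist": [[0,0.62,0],[0,0.62,0],[0,0.62,0]], "gripper": [-1,-1,-1]}}

```text
time: 3.4
tool_pos: [0.3111, 0.1461, 0.3211]
ee_rot: [3.141, 0.598, -2.916]
wrist_force: [0.5, -0.5, 1.1]
width: 0.0004
finger_force: 0.0
```

Call:
{"fn": "play_rows", "kwargs": {"translation": [[0.18,0,0.27],[0.18,0,0.27],[0.18,0,0.27],[0.18,0,0.27],[0.18,0,0.27]], "twist": [[0,0,0],[0,0,0],[0,0,0],[0,0,0],[0,0,0]], "gripper": [-1,-1,-1,-1,-1]}}

```text
time: 3.9
tool_pos: [0.3103, 0.1456, 0.2526]
ee_rot: [3.141, 0.598, -2.916]
wrist_force: [-0.4, 0.5, -0.2]
width: 0.0006
finger_force: 0.0
```

Call:
{"fn": "play_rows", "kwargs": {"translation": [[-0.17,0,0.11],[-0.17,0,0.11],[-0.17,0,0.11],[0,0,0]], "twist": [[0,0,0],[0,0,0],[0,0,0],[0,0,0]], "gripper": [-1,-1,-1,-1]}}

```text
time: 4.3
tool_pos: [0.3357, 0.1508, 0.2556]
ee_rot: [3.141, 0.6, -2.917]
wrist_force: [-0.5, 0.0, -0.6]
width: 0.0003
finger_force: 0.0
```

```bash
cat >> h.py <<'E'
def state():
    o=robot.get_obs(); Rc=R.from_euler('xyz',o["ee_rot"]); tip=o["tool_pos"]+Rc.apply([0,0,.199])
    print(o["time"],"q",np.round(o["joint_positions"],2),"F",np.round(o["wrist_force"],1),"tip rel bar",np.round([(tip-B)@sx,tip[2]-B[2],(tip-B)@np.array([-sx[1],sx[0],0])],4),"rot",np.round(o["ee_rot"],3))
def tipp(x,z,t=.6): return pose(x-.199*np.sin(t),z+.199*np.cos(t),t)
E
python3 - <<'E'
from h import *
import cv2
state()
def at(th,adv=0):  # tip pose for bar angle th
    t=.6; d=np.array([np.sin(t),-np.cos(t)]); n=np.array([np.cos(t),np.sin(t)])
    b=np.array([.19*(1-np.cos(th)),.19*np.sin(th)])
    return tipp(*(b-(.016)*n+.03*d))
p=at(0); plan(*p,3)
for a,b_ in zip(np.arange(0,1.3,.2),np.arange(.2,1.5,.2)):
    print(round(a,1),end=' ');plan(*at(b_),1,*at(a))
cv2.imwrite("pics/b.png",cv2.resize(robot.snapshot("scene")[120:270,320:480,::-1],None,fx=3,fy=3))
E
```

```text
4.3 q [ 0.28 -0.46  2.18 -0.04  0.82 -1.49] F [-0.5  0.  -0.6] tip rel bar [-0.0097 -0.0536  0.0005] rot [ 3.141  0.6   -2.917]
n 3 twist [0.001, -0.0, 0.0]
[[-0.19, -0.0, -0.07], [-0.19, -0.0, -0.07], [-0.19, -0.0, -0.07]]
0.0 n 1 twist [0.0, 0.0, 0.0]
[[-0.61, -0.0, -0.73]]
0.2 n 1 twist [0.0, 0.0, 0.0]
[[-0.74, 0.0, -0.59]]
0.4 n 1 twist [0.0, 0.0, 0.0]
[[-0.85, 0.0, -0.43]]
0.6 n 1 twist [0.0, 0.0, 0.0]
[[-0.91, -0.0, -0.25]]
0.8 n 1 twist [0.0, 0.0, 0.0]
[[-0.95, -0.0, -0.07]]
1.0 n 1 twist [0.0, 0.0, 0.0]
[[-0.94, -0.0, 0.12]]
1.2 n 1 twist [0.0, 0.0, 0.0]
[[-0.9, -0.0, 0.31]]
```

View pics/b.png

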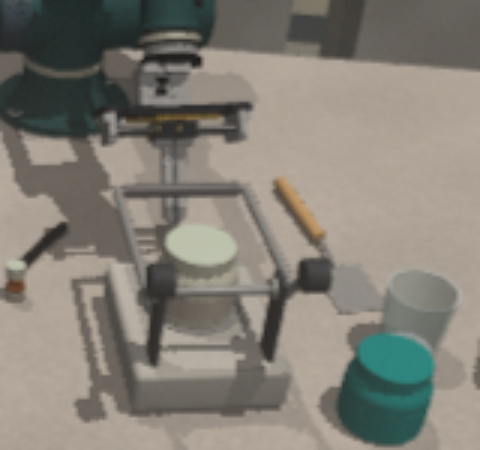

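The finger runs on the robot side of the bar, with its tip about 53 mm below the bar (around pixel 172,215), clear of the jar. I'll make contact, then lift slowly.

Call:
{"fn": "play_rows", "kwargs": {"translation": [[-0.19,0,-0.07],[-0.19,0,-0.07],[-0.19,0,-0.07],[0,0,0]], "twist": [[0,0,0],[0,0,0],[0,0,0],[0,0,0]], "gripper": [-1,-1,-1,-1]}}

```text
time: 4.75
tool_pos: [0.3484, 0.1536, 0.2751]
ee_rot: [3.141, 0.598, -2.918]
wrist_force: [-2.6, -0.1, -1.6]
width: 0.0004
finger_force: 1.5
```

Call:
{"fn": "play_rows", "kwargs": {"translation": [[-0.15,0,-0.18],[-0.15,0,-0.18],[-0.15,0,-0.18],[-0.15,0,-0.18],[-0.18,0,-0.15],[-0.18,0,-0.15],[-0.18,0,-0.15],[-0.18,0,-0.15]], "twist": [[0,0,0],[0,0,0],[0,0,0],[0,0,0],[0,0,0],[0,0,0],[0,0,0],[0,0,0]], "gripper": [-1,-1,-1,-1,-1,-1,-1,-1]}}

```text
time: 5.55
tool_pos: [0.362, 0.1567, 0.3488]
ee_rot: [-3.142, 0.599, -2.917]
wrist_force: [-0.8, -1.1, -0.7]
width: 0.0006
finger_force: 0.9
```

```bash
python3 - <<'E'
from h import *
import cv2
state()
cv2.imwrite("pics/c.png",cv2.resize(robot.snapshot("scene")[90:270,320:480,::-1],None,fx=3,fy=3))
for c in("scene","top"): print([(d["centre"],d["score"]) for d in robot.spot_point("jar_crossbar",c)[:2]])
E
```

```text
5.55 q [ 0.28 -0.46  1.99 -0.03  1.01 -1.51] F [-0.8 -1.1 -0.7] tip rel bar [0.0172 0.0395 0.0003] rot [-3.142  0.599 -2.917]
[([0.3237, 0.3687, 0.0009], 0.74), ([0.5466, 0.1955, -0.0002], 0.72)]
[([0.4568, 0.1789, 0.142], 0.75)]
```

View pics/c.png

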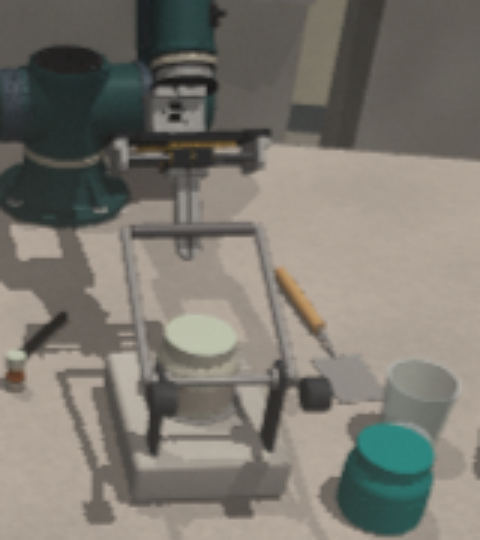

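The bar has risen and rests on the fingers, with the tip visible below it (around pixel 185,255). I'll continue.

Call:
{"fn": "play_rows", "kwargs": {"translation": [[-0.21,0,-0.11],[-0.21,0,-0.11],[-0.21,0,-0.11],[-0.21,0,-0.11],[-0.23,0,-0.06],[-0.23,0,-0.06],[-0.23,0,-0.06],[-0.23,0,-0.06]], "twist": [[0,0,0],[0,0,0],[0,0,0],[0,0,0],[0,0,0],[0,0,0],[0,0,0],[0,0,0]], "gripper": [-1,-1,-1,-1,-1,-1,-1,-1]}}

```text
time: 6.5
tool_pos: [0.4041, 0.1663, 0.4105]
ee_rot: [3.142, 0.598, -2.917]
wrist_force: [-0.5, -1.6, -0.5]
width: 0.0005
finger_force: 0.4
```

Call:
{"fn": "play_rows", "kwargs": {"translation": [[-0.23,0,-0.02],[-0.23,0,-0.02],[-0.23,0,-0.02],[-0.23,0,-0.02],[-0.18,0,0.02],[-0.15,0,0.02],[-0.15,0,0.02],[-0.15,0,0.02]], "twist": [[0,0,0],[0,0,0],[0,0,0],[0,0,0],[0,0,0],[0,0,0],[0,0,0],[0,0,0]], "gripper": [-1,-1,-1,-1,-1,-1,-1,-1]}}

```text
time: 7.3
tool_pos: [0.4538, 0.1777, 0.4447]
ee_rot: [3.141, 0.598, -2.917]
wrist_force: [0.2, -0.8, -1.4]
width: 0.0005
finger_force: 0.0
```

```bash
python3 - <<'E'
from h import *
import cv2
state()
cv2.imwrite("pics/d.png",cv2.resize(robot.snapshot("scene")[70:270,300:500,::-1],None,fx=3,fy=3))
E
```

```text
7.3 q [ 0.26 -0.25  1.66 -0.02  1.14 -1.53] F [ 0.2 -0.8 -1.4] tip rel bar [0.1111 0.1353 0.0004] rot [ 3.141  0.598 -2.917]
```

View pics/d.png

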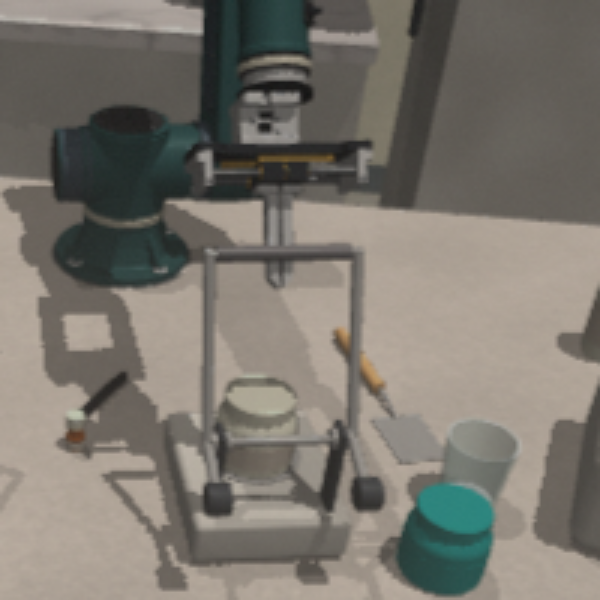

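The bar is near 1.15 rad and the contact force has gone, so it is about to swing over. I'll push a little further, then back off slowly.

Call:
{"fn": "play_rows", "kwargs": {"translation": [[-0.15,0,0.03],[-0.15,0,0.04],[-0.15,0,0.04],[0,0,0],[0,0,0],[0,0,0],[0,0,0],[0,0,0]], "twist": [[0,0,0],[0,0,0],[0,0,0],[0,0,0],[0,0,0],[0,0,0],[0,0,0],[0,0,0]], "gripper": [-1,-1,-1,-1,-1,-1,-1,-1]}}

```text
time: 8.15
tool_pos: [0.4702, 0.1814, 0.4512]
ee_rot: [3.142, 0.598, -2.917]
wrist_force: [-0.4, 0.1, -0.1]
width: 0.001
finger_force: 0.0
```

Call:
{"fn": "play_rows", "kwargs": {"translation": [[0.2,0,0],[0.4,0,-0.2],[0.5,0,-0.3],[0.5,0,-0.3],[0.4,0,-0.2],[0,0,0],[0,0,0],[0,0,0]], "twist": [[0,0,0],[0,0,0],[0,0,0],[0,0,0],[0,0,0],[0,0,0],[0,0,0],[0,0,0]], "gripper": [-1,-1,-1,-1,-1,-1,-1,-1]}}

```text
time: 8.95
tool_pos: [0.3843, 0.1618, 0.4392]
ee_rot: [3.142, 0.598, -2.918]
wrist_force: [1.2, 1.0, -0.4]
width: 0.0003
finger_force: 0.0
```

```bash
python3 - <<'E'
from h import *
import cv2
state()
cv2.imwrite("pics/e.png",cv2.resize(robot.snapshot("scene")[70:270,220:500,::-1],None,fx=2.8,fy=2.8))
E
```

```text
8.95 q [ 0.27 -0.42  1.79 -0.03  1.17 -1.52] F [ 1.2  1.  -0.4] tip rel bar [0.0398 0.1298 0.0003] rot [ 3.142  0.598 -2.918]
```

View pics/e.png

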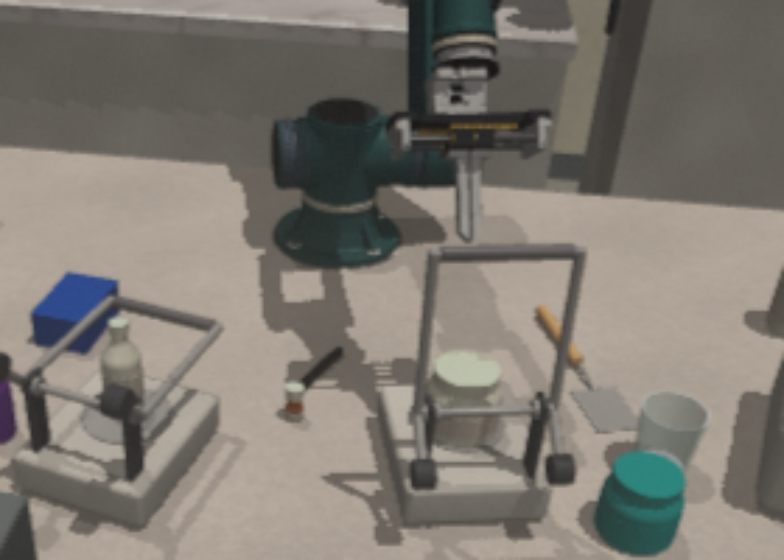

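The jar station's barrier stands raised by itself (crossbar around pixel 510,252) with the fingers well clear. The jar is in place, and the bottle station's barrier is still down.

```bash
python3 -c "
from bench import robot
print(robot.close_job())"
```

```text
the job is handed in; nothing more can be done
None
```

The job is handed in: the squat jar's barrier was pushed past balance without gripping and stayed raised by itself, the other station's barrier is still down, and in the last picture nothing else in view looked disturbed.

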